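# Scrub out the cylinder barrel

## Robot

A 6-joint arm with a two-finger parallel gripper is mounted at the origin on a cart in front of the work surface, level with it; the furniture and walls round the work are solid. World frame = base frame: x ahead of the robot, y to its left, z up, the work surface at z = 0. Lengths are in m, angles in rad, forces in N, time in s.
With the tool pointing down it reaches from about 0.225 to 0.875 m from the base axis. Payload 3.4 kg.
Tool frame: the origin (TCP) lies at the very end of the fingers, on their centre line; the grasp point (between the pads) lies manip.grip_point_offset behind it (manip.grip_point_offset is the distance from the TCP to the grasp point, in m); z points along the fingers, y is the line along which they close (so a half turn about z gives the same grasp; the last joint's range is limited). The gripper opens to 85 mm and grips with 20 to 120 N. Pads are 22 mm wide; open, the fingers measure 114 mm over their backs; the gripper's body (76 mm by 85 mm) begins 54 mm behind the grasp point. The pads swing forward as they close: fully open they stand 13 mm farther back than shut.
Start: joints at [-1.314, 0.276, 1.505, -0, 1.361, -0.121], TCP at [0.212, -0.534, 0.21] pointing down, gripper open.
Joint ranges: [-2.89, 2.89], [-0.75, 2.08], [0.22, 2.7], [-1.18, 4.32], [0.11, 2.71], [-2.7, 2.7]. Speed limits (rad/s): [2.57, 2.57, 3.14, 3.14, 3.14, 3.14].

## Interface

Orientations are given as a unit quaternion [w, x, y, z].
In Python, from rig import manip gives the robot as it stands.
- The arm moves only by the shell command python3 -m pendant 'ROWS' [FORCE]. ROWS is JSON, a list of rows, each an object of numbers: "jaw": the opening, from -1 (shut) to 1 (fully open); "tx", "ty", "tz": the shift along the world's x, y, z in cm; "ax", "ay", "az": the turn, a rotation vector about the world's x, y, z in degrees. In form: [{"jaw": .., "tx": .., "ty": .., "tz": .., "ax": .., "ay": .., "az": ..}, ...]. A call has 1 to 10 rows; each row is the pose to reach, as a shift and turn from the pose commanded when the call began; what a row does not reach only later rows make up. A row lasts 1/8 s, in which the tool goes at most 62.5 mm and 10.7 degrees, less where a joint would pass 70% of its speed; a pose out of reach is approached as far as the arm can. A call with a gripper value outside its range is refused whole. The fingers move at their own pace and stop on an object; FORCE is the grip in N (left out, the last holds). Time passes only in rows, so rows that repeat a pose let the fingers close. It gives the time, the measured TCP pose, the force, the opening and the grip force at its end, in the units of the state.
- manip.get_state(): the state, without advancing time (a new reading comes with each control period).
- manip.get_image(name): name is "scene" or "top" or "wrist"; returns a dict with "pixels" (480x640x3 uint8, blue, green, red), "depth" (480x640 float32, m along the optical axis (not along the pixel's ray), 0 where there is no reading), "fx", "fy", "cx", "cy" (pixels), "pose" (4x4, takes a point from camera to world coordinates). Camera axes: x right, y down, z forward; pixel columns grow to the right and rows downward; lengths in m; the calibration is good to about 2 mm. A picture is of the moment at which its call begins.
- manip.sign_off(): hands the job in; it is judged then, once.
The state is a dict: "clock": time; "qpos": joint angles; "qd": joint speeds; "effort": joint torques, N m; "position": TCP position; "ee_rot": TCP orientation; "contact_force": force on the tool from outside, world axes, zero at the start; "moment": the same for the moment, N m; "width": finger opening in m; "gripper_force": force on a finger pad.
Only numpy, scipy, OpenCV 4.12 (cv2) and the standard library are available. Lean on these libraries where they do the work, as an engineer would, in place of code of your own. Each camera call takes 0.05 s, during which the arm holds its last target. There are 200 camera calls.

## Task

Push the red dust shutter on the cleaning stand fully open, until it clicks into its catch. Then take the tube brush out of the white tub it stands in and scrub the barrel's bore up and down: all the way to the bottom, up until the brush head comes to the mouth, and all the way to the bottom again. Finally stand the brush back in that same tub head down and let go, leaving the shutter open, and do not knock over the tub or the bolt and pipe coupling that stand on the bench.

Things in the scene. Friction and masses are not known exactly. Their poses are not given: they have to be found in the camera images.
- wash_stand: fixed cleaning stand: blue base 120 x 200 x 8 mm, upright aluminium barrel (outer diameter 68 mm), grey deck 108 mm wide (x), from y -54 to +130 mm, top 116 mm above the bench; steel rails along its long edges rise to 126.5 mm, 74 mm apart. Origin on the bench under the barrel's axis; z up, y the way the shutter opens.
- bore_mouth (a point): centre of the bore's mouth in the deck's top, 116 mm above the bench; bore diameter 54 mm
- bore_floor (a point): centre of the bore's closed floor, 14 mm above the bench, 102 mm below the mouth
- shutter (a joint): travel in m of the red dust shutter (plate 78 x 72 x 5 mm, top 121.5 mm above the bench) along the stand's +y: 0 covers the bore, 0.078 is the end stop, fully open. It starts at 0 to 0.02. A spring catch has to be overcome at 0.063 to 0.070 (about 6 N); past 0.070 it snaps on and holds the shutter open.
- shutter_tab (a point): middle of the shutter's upright red push tab (40 mm along the stand's x, 8 mm thick along its y, from 121.5 to 146.5 mm above the bench); it moves with the shutter and stands 30 mm towards +y from the shutter plate's middle
- tub: open white plastic tub, loose, 0.3 kg, 117 mm across the rim, 120 mm high, inside about 76 mm across at the floor, floor 4 mm thick; origin at the centre of its underside, z up
- brush: straight tube brush, 200 mm long, 0.09 kg, standing head down on its flat end in the tub. Origin at the centre of that flat end, z along the brush to the handle: black head 0 to 58 mm (core diameter 40 mm, bristles 47 mm that give way), thin steel stem to 122 mm, square orange handle 20 x 20 mm (faces across x and y) from 124 to 200 mm
- brush_grip (a point): on the axis of the brush's orange handle, 170 mm above the brush's origin
- bolt: steel hex bolt 85 mm tall, 27 mm across, standing on its head on the bench, loose; origin at the centre of its underside, z up
- coupling: white-grey pipe coupling, diameter 40 mm, 48 mm tall, standing on end on the bench, loose; origin at the centre of its underside, z up
Mind the look-alikes: they are no part of the job. Several things look just like the brush: the one meant starts farthest from the robot's base.

How it is judged:
On the way, in this order (a step that is already met when the one before it is completed fails the run):
1. the shutter is past its catch (over 72 mm open) (value of joint shutter above 0.072 m), for 0.2 s.
2. the brush's end is in the bore, within 15 mm of its floor (z of brush in the frame of bore_floor below 0.015 m and horizontal distance between brush and bore_floor below 0.02 m).
3. the brush is drawn up, its end at least 40 mm above the floor, over or in the bore (z of brush in the frame of bore_floor above 0.04 m and horizontal distance between brush and bore_floor below 0.025 m).
4. the brush's end is again within 15 mm of the bore's floor (all of step 2).
At the end, for the whole second after the job is handed in: The shutter is still over 72 mm open, in its catch; the brush rests head down in the tub (its end within 45 mm of the tub's axis and 30 mm of its underside, leaning at most 40 degrees), the tub stands upright on the bench (within 6 degrees), and both are at rest (value of joint shutter above 0.072 m and horizontal distance between brush and tub below 0.045 m and z of brush in the frame of tub below 0.03 m and angle between brush's own z axis and vertical below 0.7 rad and angle between tub's own z axis and vertical below 0.1 rad and height (world z) of tub below 0.01 m and linear speed of each of brush, tub below 0.03 m/s); the robot touches nothing.
It fails at once if the tub is knocked over (angle between tub's own z axis and vertical above 0.6 rad).
It fails at once if the standing bolt is knocked over (angle between bolt's own z axis and vertical above 0.6 rad).
It fails at once if the standing coupling is knocked over (angle between coupling's own z axis and vertical above 0.6 rad).
It also fails if it takes over 72 s, if anything falls off the work surface, if the arm or the gripper's body presses on something with over 40 N, if the wrist force passes 120 N, or if a joint passes its speed limit or range.

## Working session

There is one attempt and no reset: what is moved stays moved. The work goes in short steps, Python scripts to look and compute and a shell command to move; the robot and the scene stay as the last step left them, time stands still between calls to the robot, and variables do not carry over. Pictures are saved under pics/ and viewed, at most 10 in all, crops included, and the job is handed in when it is done.

```bash
mkdir -p pics; ls
python3 - <<'E'
from rig import manip
import cv2,numpy as np
s=manip.get_state();print(s['position'],s['ee_rot'],s['width'],manip.grip_point_offset,s['clock'])
for n in('scene','top'):
    i=manip.get_image(n);cv2.imwrite(f'pics/{n}0.png',i['pixels']);np.savez(f'{n}0.npz',**i)
    print(n,i['fx'],i['cx'],i['cy'],np.round(i['pose'],3).tolist())
E
```

```text
pics
[ 0.21193709 -0.53387772  0.20863968] [-9.33147660e-04  9.82213114e-01  1.87767205e-01 -6.07417369e-05] 0.08519218069772112 0.0187 0.0
scene 485.8954813550661 322.639502842013 239.49150012418897 [[-0.773, -0.406, 0.488, 0.1], [-0.634, 0.469, -0.615, 0.468], [0.021, -0.784, -0.62, 0.645], [0.0, 0.0, 0.0, 1.0]]
top 448.6299897365842 323.26441793411504 239.07617975285328 [[-0.024, -0.984, 0.175, 0.374], [-0.999, 0.027, 0.018, -0.051], [-0.022, -0.174, -0.984, 1.036], [0.0, 0.0, 0.0, 1.0]]
```

View pics/scene0.png

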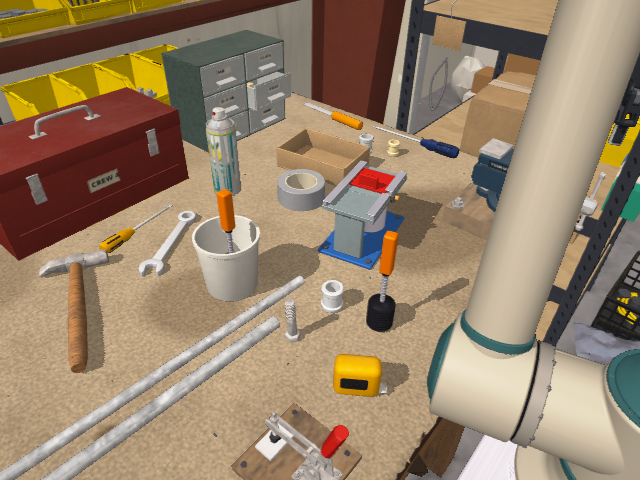

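View pics/top0.png

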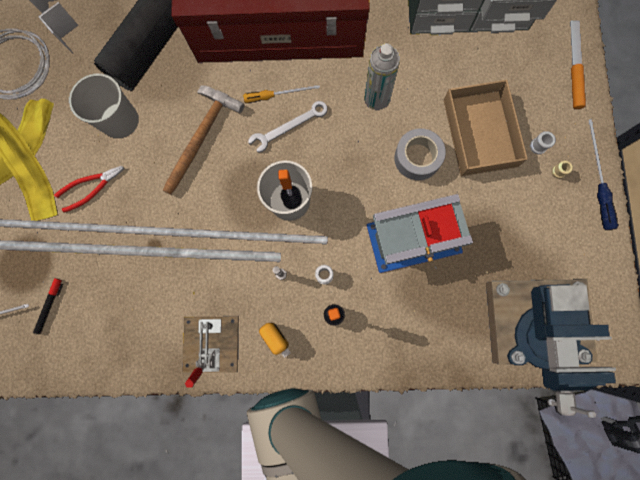

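The scene view shows a brush standing in the white tub (tub ~(228,258), handle (226,210)). A decoy brush stands free at (385,270). The stand is at (365,215), the coupling at (332,295) and the bolt at (291,320). The top view shows the tub at (286,190), the stand at (420,237) with its red shutter at the right end, so it opens to the left (about world +y). The decoy is at (333,314).

```bash
cat > h.py <<'E'
import numpy as np,cv2
def ray(i,u,v,z):
    P=np.array(i['pose']);d=P[:3,:3]@np.array([(u-i['cx'])/i['fx'],(v-i['cy'])/i['fy'],1.]);o=P[:3,3]
    return o+d*(z-o[2])/d[2]
def pts(i,m):
    v,u=np.nonzero(m&(i['depth']>0));d=i['depth'][v,u];P=np.array(i['pose'])
    c=np.stack([(u-i['cx'])/i['fx']*d,(v-i['cy'])/i['fy']*d,d])
    return (P[:3,:3]@c).T+P[:3,3]
def hsv(i): return cv2.cvtColor(i['pixels'],cv2.COLOR_BGR2HSV)
def red(i): h=hsv(i);return ((h[...,0]<5)|(h[...,0]>175))&(h[...,1]>180)&(h[...,2]>90)
def orange(i): h=hsv(i);return (h[...,0]>=6)&(h[...,0]<14)&(h[...,1]>180)&(h[...,2]>110)
def box(m,x0,y0,x1,y1): n=np.zeros_like(m);n[y0:y1,x0:x1]=m[y0:y1,x0:x1];return n
E
python3 - <<'E'
from h import *
T=dict(np.load('top0.npz'));S=dict(np.load('scene0.npz'))
r=lambda a:np.round(a,4).tolist()
for n,i,b in(('top',T,(360,190,480,275)),('scene',S,(320,150,420,200))):
    p=pts(i,box(red(i),*b));print(n,'red',len(p))
    pl=p[abs(p[:,2]-.1215)<.004];tb=p[p[:,2]>.130]
    tt=p[p[:,2]>.143]
    print(' plate',len(pl),r(np.median(pl,0)),'tab',len(tb),r(tb.mean(0)),'tabtop',len(tt),r(tt.mean(0)),cv2.minAreaRect((tt[:,:2]*1000).astype(np.float32)),cv2.minAreaRect((pl[:,:2]*1000).astype(np.float32)))
for n,i,b in(('top',T,(250,150,320,220)),('scene',S,(205,180,245,240))):
    p=pts(i,box(orange(i),*b));print(n,'orange',len(p),r(p.min(0)),r(p.max(0)))
    for lo in np.arange(p[:,2].min(),p[:,2].max(),.02):
        q=p[(p[:,2]>=lo)&(p[:,2]<lo+.02)];print('  ',r(lo),len(q),r(q.mean(0)),r(q.min(0)),r(q.max(0)))
# height-map clusters from top
p=pts(T,np.ones((480,640),bool))
for nm,c0,R in(('tub',ray(T,286,190,.12),.09),('stand',ray(T,420,237,.12),.16),('bolt',ray(T,279,272,.085),.03),('coup',ray(T,324,274,.048),.035)):
    q=p[np.linalg.norm(p[:,:2]-c0[:2],axis=1)<R]
    print(nm,r(c0),'zmax',r(q[:,2].max()))
    z={'tub':(.113,.124),'stand':(.1225,.129),'bolt':(.075,.09),'coup':(.042,.053)}[nm]
    q=q[(q[:,2]>z[0])&(q[:,2]<z[1])]
    f=(q[:,:2]*1000).astype(np.float32)
    print('  ',len(q),'circ',cv2.minEnclosingCircle(f),'rect',cv2.minAreaRect(f))
E
```

```text
top red 1141
 plate 998 [0.5628, -0.2792, 0.1218] tab 108 [0.5535, -0.2457, 0.144] tabtop 78 [0.5537, -0.2465, 0.1466] ((554.125244140625, -246.5977325439453), (39.092620849609375, 7.67808198928833), 12.360371589660645) ((561.7891235351562, -275.6208801269531), (72.88279724121094, 71.17970275878906), 12.803933143615723)
scene red 673
 plate 456 [0.5522, -0.2757, 0.1224] tab 179 [0.5516, -0.241, 0.1404] tabtop 72 [0.5523, -0.2418, 0.1462] ((552.7508544921875, -242.07772827148438), (39.261722564697266, 10.83253002166748), 13.206128120422363) ((559.52392578125, -272.4140625), (76.70411682128906, 74.6050796508789), 12.17765998840332)
top orange 84 [0.6423, 0.0307, 0.0864] [0.701, 0.0602, 0.207]
   0.0864 1 [0.701, 0.0602, 0.0864] [0.701, 0.0602, 0.0864] [0.701, 0.0602, 0.0864]<stdin>:12: RuntimeWarning: Mean of empty slice.
  ret = um.true_divide(
Traceback (most recent call last):
ValueError: zero-size array to reduction operation minimum which has no identity
```

Run:
```python
from h import *
T=dict(np.load('top0.npz'));S=dict(np.load('scene0.npz'))
r=lambda a:np.round(a,4).tolist()
for n,i,b in(('top',T,(250,150,320,220)),('scene',S,(205,180,245,240))):
    p=pts(i,box(orange(i),*b));print(n,'orange',len(p))
    for lo in np.arange(.11,.21,.02):
        q=p[(p[:,2]>=lo)&(p[:,2]<lo+.02)]
        if len(q):print('  ',r(lo),len(q),r(q.mean(0)),r(q.min(0)),r(q.max(0)))
    q=p[p[:,2]>p[:,2].max()-.006];print('  toprect',len(q),cv2.minAreaRect((q[:,:2]*1000).astype(np.float32)))
for I,L in((T,dict(tub=(286,190),stand=(420,237),bolt=(279,272),coup=(324,274))),(S,dict(tub=(227,235),stand=(365,190),bolt=(291,305),coup=(332,286)))):
  p=pts(I,np.ones((480,640),bool))
  for nm,(u,v) in L.items():
    zz={'tub':.12,'stand':.12,'bolt':.085,'coup':.048}[nm];R={'tub':.075,'stand':.16,'bolt':.03,'coup':.03}[nm]
    c0=ray(I,u,v,zz)
    q=p[np.linalg.norm(p[:,:2]-c0[:2],axis=1)<R]
    z={'tub':(.113,.124),'stand':(.1235,.129),'bolt':(.075,.09),'coup':(.042,.053)}[nm]
    q=q[(q[:,2]>z[0])&(q[:,2]<z[1])]
    f=(q[:,:2]*1000).astype(np.float32)
    print(nm,r(c0),len(q),'circ',cv2.minEnclosingCircle(f),'rect',cv2.minAreaRect(f))
```

```text
top orange 84
   0.19 83 [0.6516, 0.0389, 0.2038] [0.6423, 0.0307, 0.2006] [0.6607, 0.0469, 0.207]
  toprect 82 ((651.471923828125, 38.77604293823242), (16.057859420776367, 18.435914993286133), 89.868408203125)
scene orange 78
   0.13 17 [0.6467, 0.0451, 0.1389] [0.64, 0.0343, 0.1325] [0.6569, 0.0531, 0.1484]
   0.15 21 [0.6478, 0.0439, 0.1602] [0.6399, 0.0325, 0.1511] [0.6583, 0.0534, 0.1689]
   0.17 22 [0.6466, 0.0424, 0.1799] [0.6406, 0.0321, 0.1701] [0.6583, 0.0531, 0.1876]
   0.19 18 [0.6478, 0.0435, 0.1984] [0.6384, 0.0333, 0.1901] [0.6577, 0.0523, 0.2054]
  toprect 7 ((651.068115234375, 40.612857818603516), (22.49017333984375, 10.347086906433105), 46.12965393066406)
tub [0.6447, 0.0417, 0.12] 460 circ ((652.0182495117188, 44.79164123535156), 59.168251037597656) rect ((651.8369140625, 45.956729888916016), (115.04127502441406, 117.44768524169922), 88.9914321899414)
stand [0.5357, -0.2347, 0.12] 1400 circ ((552.79296875, -240.516357421875), 103.06244659423828) rect ((545.79443359375, -241.89447021484375), (121.15341186523438, 179.2976837158203), 11.966429710388184)
bolt [0.4745, 
[... 526 characters left out ...]
43701171875), (115.97621154785156, 116.92280578613281), 48.34550476074219)
stand [0.5503, -0.2312, 0.12] 910 circ ((551.7942504882812, -236.6724853515625), 104.14408874511719) rect ((544.7313842773438, -237.3877716064453), (122.12775421142578, 183.62269592285156), 12.067460060119629)
bolt [0.4723, 0.0757, 0.085] 102 circ ((478.49334716796875, 73.04823303222656), 8.853888511657715) rect ((478.3548583984375, 72.6181411743164), (14.454238891601562, 17.178661346435547), 40.43545150756836)
coup [0.473, -0.0315, 0.048] 252 circ ((469.90118408203125, -30.089496612548828), 21.37108039855957) rect ((470.41485595703125, -28.235610961914062), (38.891082763671875, 40.32609558105469), 37.409236907958984)
```

```bash
python3 - <<'E'
from h import *
T=dict(np.load('top0.npz'))
p=pts(T,np.ones((480,640),bool))
for y0 in np.arange(-.7,-.25,.05):
    print(round(y0,2),[round(float(q[:,2].max()),2) if len(q:=p[(p[:,0]>=x)&(p[:,0]<x+.05)&(p[:,1]>=y0)&(p[:,1]<y0+.05)]) else None for x in np.arange(.15,.8,.05)])
E
python3 -m pendant '[{"jaw":-1,"tz":6},{"jaw":-1,"tz":12},{"jaw":-1,"tz":14,"tx":5,"ty":3.5},{"jaw":-1,"tz":14,"tx":10,"ty":7,"az":-5}]' 40
```

```text
-0.7 [None, 0.0, 0.01, 0.01, 0.01, 0.01, 0.01, 0.01, 0.04, 0.04, 0.03, 0.02, 0.02]
-0.65 [None, 0.0, 0.05, 0.05, 0.05, 0.05, 0.01, 0.01, 0.01, 0.01, 0.04, 0.04, 0.0]
-0.6 [None, 0.19, 0.19, 0.19, 0.19, 0.06, 0.01, 0.0, 0.01, 0.01, 0.04, 0.05, 0.05]
-0.55 [0.31, 0.32, 0.2, 0.2, 0.19, 0.17, 0.01, 0.01, 0.0, 0.01, 0.01, 0.06, 0.05]
-0.5 [0.35, 0.35, 0.19, 0.19, 0.19, 0.17, 0.01, 0.01, 0.01, 0.01, 0.01, 0.06, 0.06]
-0.45 [None, 0.01, 0.19, 0.19, 0.06, 0.06, 0.01, 0.01, 0.01, 0.01, 0.01, 0.06, 0.01]
-0.4 [None, 0.01, 0.05, 0.05, 0.05, 0.05, 0.01, 0.01, 0.01, 0.01, 0.01, 0.06, 0.06]
-0.35 [None, 0.01, 0.01, 0.01, 0.01, 0.01, 0.01, 0.13, 0.13, 0.13, 0.01, 0.05, 0.06]
-0.3 [None, 0.0, 0.01, 0.0, 0.01, 0.01, 0.13, 0.15, 0.15, 0.13, 0.05, 0.05, 0.05]invalid input at $[0]: expected keys jaw, tx, ty, tz, ax, ay, az
```

```bash
python3 -m pendant '[{"jaw":-1,"tx":0,"ty":0,"tz":6,"ax":0,"ay":0,"az":0},{"jaw":-1,"tx":0,"ty":0,"tz":12,"ax":0,"ay":0,"az":0},{"jaw":-1,"tx":5,"ty":3.5,"tz":12,"ax":0,"ay":0,"az":-5},{"jaw":-1,"tx":10,"ty":7,"tz":12,"ax":0,"ay":0,"az":-10},{"jaw":-1,"tx":15,"ty":10.5,"tz":12,"ax":0,"ay":0,"az":-10},{"jaw":-1,"tx":20,"ty":14,"tz":12,"ax":0,"ay":0,"az":-10},{"jaw":-1,"tx":25,"ty":17.5,"tz":10,"ax":0,"ay":0,"az":-10},{"jaw":-1,"tx":30,"ty":21,"tz":6,"ax":0,"ay":0,"az":-10},{"jaw":-1,"tx":35,"ty":24.5,"tz":1,"ax":0,"ay":0,"az":-10},{"jaw":-1,"tx":35,"ty":24.5,"tz":1,"ax":0,"ay":0,"az":-10}]' 40
python3 - <<'E'
from rig import manip
import cv2
s=manip.get_state();print(s['position'],s['ee_rot'],s['width'],s['contact_force'],s['clock'])
i=manip.get_image('wrist');cv2.imwrite('pics/w1.png',i['pixels'])
E
```

```text
clock: 1.35
position: [0.5626, -0.2869, 0.2163]
ee_rot: [-0.002, 0.995, 0.103, -0.002]
contact_force: [-0.7, -1.0, -0.3]
width: -0.0001
gripper_force: 0.0
[ 0.56263944 -0.28687455  0.21630705] [-0.00163221  0.99470896  0.1027042  -0.00180511] -0.00012186381066652406 [-0.66129133 -0.96839934 -0.25768203] 1.35
```

View pics/w1.png

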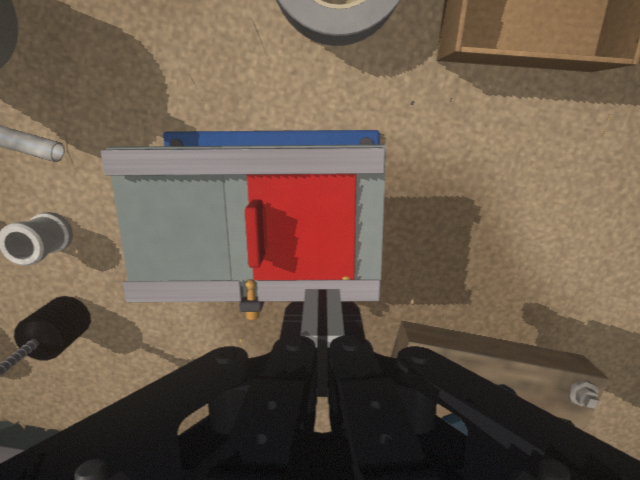

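The wrist view shows the closed fingers in line behind the tab (tab ~(256,234), shutter plate (303,228)), with the lane clear. A small brass knob sits on the near rail at (250,300), outside the lane.

```bash
python3 -m pendant '[{"jaw":-1,"tx":0,"ty":0,"tz":-4,"ax":0,"ay":0,"az":0},{"jaw":-1,"tx":0,"ty":0,"tz":-8,"ax":0,"ay":0,"az":0},{"jaw":-1,"tx":0,"ty":0,"tz":-8.6,"ax":0,"ay":0,"az":0},{"jaw":-1,"tx":-0.4,"ty":1.9,"tz":-8.6,"ax":0,"ay":0,"az":0},{"jaw":-1,"tx":-0.7,"ty":3.4,"tz":-8.6,"ax":0,"ay":0,"az":0},{"jaw":-1,"tx":-1,"ty":4.9,"tz":-8.6,"ax":0,"ay":0,"az":0},{"jaw":-1,"tx":-1.3,"ty":6.3,"tz":-8.6,"ax":0,"ay":0,"az":0},{"jaw":-1,"tx":-1.6,"ty":7.7,"tz":-8.6,"ax":0,"ay":0,"az":0},{"jaw":-1,"tx":-1.9,"ty":9,"tz":-8.6,"ax":0,"ay":0,"az":0},{"jaw":-1,"tx":-2,"ty":9.6,"tz":-8.6,"ax":0,"ay":0,"az":0}]'
python3 -m pendant '[{"jaw":-1,"tx":0,"ty":0.1,"tz":0,"ax":0,"ay":0,"az":0},{"jaw":-1,"tx":-0.1,"ty":0.3,"tz":0,"ax":0,"ay":0,"az":0}]'
python3 - <<'E'
from rig import manip
from h import *
i=manip.get_image('top');np.savez('top1.npz',**i)
for b in((300,190,480,275),):
    p=pts(i,box(red(i),*b));tt=p[p[:,2]>.143];print(len(tt),tt.mean(0) if len(tt) else 0);pl=p[abs(p[:,2]-.1215)<.004]
    print(cv2.minAreaRect((pl[:,:2]*1000).astype(np.float32)))
cv2.imwrite('pics/t1.png',i['pixels'])
E
```

```text
clock: 2.65
position: [0.5418, -0.1925, 0.1335]
ee_rot: [-0.0, 0.995, 0.102, -0.0]
contact_force: [1.0, 0.0, 0.5]
width: -0.0001
gripper_force: 0.0
clock: 2.9
position: [0.5414, -0.1909, 0.1335]
ee_rot: [0.0, 0.995, 0.101, 0.0]
contact_force: [0.9, 0.4, -0.3]
width: 0.0
gripper_force: 0.0
24 [ 0.52255064 -0.23000483  0.29791325]
((552.9378051757812, -277.58843994140625), (54.00144958496094, 71.41766357421875), 13.872344970703125)
```

Run:
```python
from rig import manip
import cv2
i=manip.get_image('scene')['pixels'];t=cv2.imread('pics/t1.png')
cv2.imwrite('pics/c1.png',cv2.hconcat([cv2.resize(t[150:330,300:520],None,fx=1.8,fy=1.8)[:324],cv2.resize(i[100:280,270:470],None,fx=1.8,fy=1.8)[:324]]))
w=manip.get_image('wrist')['pixels'];cv2.imwrite('pics/w2.png',w)
```

```text
(no output)
```

View pics/c1.png

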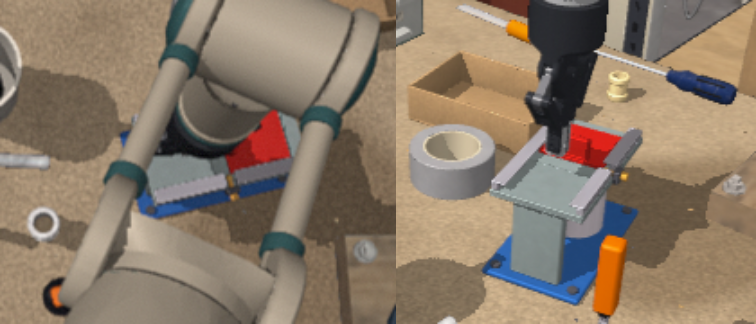

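The composite shows the shutter still closed, with its tab behind the finger. The finger descended late and slid over the tab. I'll go back, come fully down first, then push.

```bash
python3 -m pendant '[{"jaw":-1,"tx":0,"ty":0,"tz":5,"ax":0,"ay":0,"az":0},{"jaw":-1,"tx":0,"ty":0,"tz":5,"ax":0,"ay":0,"az":0},{"jaw":-1,"tx":1,"ty":-5,"tz":5,"ax":0,"ay":0,"az":0},{"jaw":-1,"tx":2.1,"ty":-10,"tz":5,"ax":0,"ay":0,"az":0},{"jaw":-1,"tx":2.1,"ty":-10,"tz":5,"ax":0,"ay":0,"az":0},{"jaw":-1,"tx":2.1,"ty":-10,"tz":2,"ax":0,"ay":0,"az":0},{"jaw":-1,"tx":2.1,"ty":-10,"tz":-0.2,"ax":0,"ay":0,"az":0},{"jaw":-1,"tx":2.1,"ty":-10,"tz":-0.2,"ax":0,"ay":0,"az":0},{"jaw":-1,"tx":2.1,"ty":-10,"tz":-0.2,"ax":0,"ay":0,"az":0}]'
python3 - <<'E'
from rig import manip
from h import *
for n,b in(('scene',(320,140,430,210)),('top',(360,190,480,275))):
    i=manip.get_image(n);p=pts(i,box(red(i),*b));tt=p[(p[:,2]>.143)&(p[:,2]<.15)];print(n,len(tt),tt.mean(0))
E
```

```text
clock: 4.18
position: [0.5624, -0.2902, 0.1322]
ee_rot: [0.0, 0.995, 0.102, 0.0]
contact_force: [-0.4, 0.3, 0.5]
width: -0.0002
gripper_force: 0.0
scene 72 [ 0.55247191 -0.24168283  0.14621623]
top 66 [ 0.55694568 -0.24566655  0.14629863]
```

Down behind the tab now, and the shutter is still closed. Pushing.

```bash
python3 -m pendant '[{"jaw":-1,"tx":-0.4,"ty":2,"tz":0,"ax":0,"ay":0,"az":0},{"jaw":-1,"tx":-0.7,"ty":3.5,"tz":0,"ax":0,"ay":0,"az":0},{"jaw":-1,"tx":-0.9,"ty":4.3,"tz":0,"ax":0,"ay":0,"az":0},{"jaw":-1,"tx":-1.1,"ty":5.1,"tz":0,"ax":0,"ay":0,"az":0},{"jaw":-1,"tx":-1.3,"ty":6,"tz":0,"ax":0,"ay":0,"az":0}]'
python3 -m pendant '[{"jaw":-1,"tx":-0.2,"ty":0.8,"tz":0,"ax":0,"ay":0,"az":0},{"jaw":-1,"tx":-0.4,"ty":1.7,"tz":0,"ax":0,"ay":0,"az":0},{"jaw":-1,"tx":-0.6,"ty":2.6,"tz":0,"ax":0,"ay":0,"az":0},{"jaw":-1,"tx":-0.8,"ty":3.6,"tz":0,"ax":0,"ay":0,"az":0},{"jaw":-1,"tx":-0.8,"ty":3.9,"tz":0,"ax":0,"ay":0,"az":0}]'
python3 - <<'E'
from rig import manip
from h import *
for n,b in(('scene',(280,130,430,240)),):
    i=manip.get_image(n);p=pts(i,box(red(i),*b));tt=p[(p[:,2]>.140)&(p[:,2]<.15)];print(n,len(tt),tt.mean(0))
E
```

```text
clock: 4.9
position: [0.5491, -0.23, 0.1316]
ee_rot: [0.0, 0.995, 0.101, 0.0]
contact_force: [0.2, 0.6, -0.1]
width: 0.0001
gripper_force: 0.0
clock: 5.52
position: [0.5409, -0.1907, 0.1316]
ee_rot: [-0.0, 0.995, 0.102, -0.0]
contact_force: [-0.1, -0.8, 0.9]
width: -0.0001
gripper_force: 0.0
scene 58 [ 0.54394041 -0.24337654  0.14490186]
```

Run:
```python
from rig import manip
from h import *
s=manip.get_state()
def proj(i,X):
    P=np.linalg.inv(i['pose']);c=P[:3,:3]@X+P[:3,3];return int(c[0]/c[2]*i['fx']+i['cx']),int(c[1]/c[2]*i['fy']+i['cy'])
o=[]
for n in('scene','wrist'):
    i=manip.get_image(n);im=i['pixels'].copy();u=proj(i,s['position']);print(n,u)
    print(np.round(i['pose'],3).tolist())
    cv2.circle(im,u,2,(0,255,0),-1)
    o.append(cv2.resize(im[130:250,290:430],(560,480),interpolation=cv2.INTER_CUBIC)[:, :400] if n=='scene' else cv2.resize(im[:,160:480],(320,480))) 
cv2.imwrite('pics/c2.png',cv2.hconcat(o))
```

```text
scene (357, 195)
[[-0.773, -0.406, 0.488, 0.1], [-0.634, 0.469, -0.615, 0.468], [0.021, -0.784, -0.62, 0.645], [0.0, 0.0, 0.0, 1.0]]
wrist (320, 286)
[[0.203, -0.937, -0.285, 0.614], [-0.979, -0.194, -0.059, -0.176], [0.0, 0.291, -0.957, 0.296], [0.0, 0.0, 0.0, 1.0]]
```

View pics/c2.png

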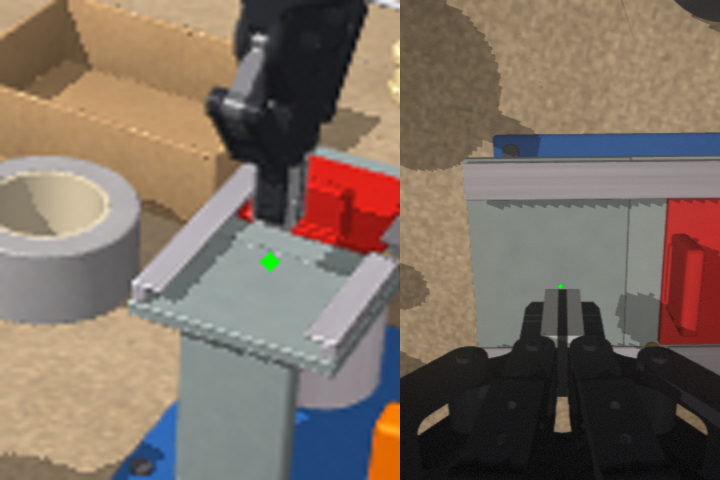

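The pictures show the fingertip about 10 px above the projection of the reported TCP in the scene view (crop (270,220) against the dot at (270,262)). The tip must really be higher or farther than reported, so I'll measure it by depth.

Run:
```python
from rig import manip
from h import *
s=manip.get_state()
i=manip.get_image('scene');P=i['pose']
for v in range(172,192,2):
    row=[]
    for u in (354,356,358,360,362,364):
        d=float(i['depth'][v,u]);c=P[:3,:3]@np.array([(u-i['cx'])/i['fx']*d,(v-i['cy'])/i['fy']*d,d])+P[:3,3];row.append(tuple(np.round(c,3).tolist()))
    print(v,row)
print(s['position'])
w=manip.get_image('wrist')
for v in (275,284,288,291,295,310,330): print(v,[round(float(w['depth'][v,u]),3) for u in (312,316,320,325,330)])
# plate/deck points via wrist camera vs known heights
m=red(w);p=pts(w,m);print('wrist red z',np.percentile(p[:,2],[5,50,95]), 'tabtop',p[p[:,2]>np.percentile(p[:,2],97)].mean(0), len(p))
```

```text
172 [(0.544, -0.179, 0.187), (0.54, -0.179, 0.189), (0.526, -0.164, 0.201), (0.522, -0.165, 0.201), (0.531, -0.186, 0.189), (0.529, -0.189, 0.189)]
174 [(0.543, -0.177, 0.184), (0.54, -0.179, 0.184), (0.537, -0.181, 0.184), (0.53, -0.179, 0.188), (0.531, -0.187, 0.184), (0.527, -0.187, 0.186)]
176 [(0.542, -0.177, 0.18), (0.538, -0.178, 0.181), (0.534, -0.178, 0.183), (0.53, -0.179, 0.184), (0.531, -0.187, 0.18), (0.528, -0.189, 0.18)]
178 [(0.543, -0.179, 0.174), (0.539, -0.179, 0.176), (0.534, -0.178, 0.179), (0.531, -0.181, 0.179), (0.531, -0.188, 0.175), (0.528, -0.189, 0.176)]
180 [(0.541, -0.176, 0.172), (0.539, -0.18, 0.171), (0.534, -0.179, 0.173), (0.53, -0.18, 0.175), (0.532, -0.189, 0.17), (0.528, -0.19, 0.171)]
182 [(0.542, -0.177, 0.167), (0.538, -0.179, 0.168), (0.534, -0.18, 0.169), (0.532, -0.183, 0.169), (0.53, -0.186, 0.168), (0.53, -0.193, 0.165)]
184 [(0.542, -0.178, 0.162), (0.538, -0.179, 0.163), (0.534, -0.18, 0.165), (0.53, -0.181, 0.166), (0.531, -0.189, 0.162), (0.529, -0.193, 0.161)]
186 [(0.579, -0.234, 0.116), (0.541, -0.185, 0.155), (0.537, -0.184, 0.157), (0.535, -0.188, 0.156), (0.529, -0.186, 0.16), (0.557, -0.237, 0.124)]
188 [(0.573, -0.225, 0.118), (0.571, -0.229, 0.117), (0.569, -0.233, 0.116), (0.565, -0.234, 0.117), (0.56, -0.235, 0.119), (0.556, -0.236, 0.12)]
190 [(0.568, -0.219, 0.118), (0.568, -0.225, 0.116), (0.563, -0.225, 0.117), (0.561, -0.229, 0.117), (0.557, -0.231, 0.117), (0.554, -0.233, 0.118)]
[ 0.5412569  -0.19148604  0.13159584]
275 [0.193, 0.195, 0.194, 0.195, 0.193]
284 [0.195, 0.195, 0.196, 0.196, 0.195]
288 [0.195, 0.195, 0.195, 0.195, 0.195]
291 [0.149, 0.149, 0.149, 0.149, 0.149]
295 [0.146, 0.145, 0.146, 0.146, 0.145]
310 [0.134, 0.134, 0.134, 0.133, 0.134]
330 [0.122, 0.122, 0.122, 0.121, 0.122]
wrist red z [0.12096287 0.12203651 0.14640583] tabtop [ 0.55570981 -0.24336464  0.14731738] 21176
```

The fingertip really stands at z≈0.156 while the state says 0.132, and both cameras agree on this (shutter plate correctly at 0.122). x and y agree. So the reported TCP reads about 25 mm low, and I'll allow for that from here on.

```bash
python3 -m pendant '[{"jaw":-1,"tx":0,"ty":0,"tz":2,"ax":0,"ay":0,"az":0},{"jaw":-1,"tx":1,"ty":-5,"tz":2,"ax":0,"ay":0,"az":0},{"jaw":-1,"tx":2.1,"ty":-10,"tz":2,"ax":0,"ay":0,"az":0},{"jaw":-1,"tx":2.1,"ty":-10,"tz":2,"ax":0,"ay":0,"az":0},{"jaw":-1,"tx":2.1,"ty":-10,"tz":-1,"ax":0,"ay":0,"az":0},{"jaw":-1,"tx":2.1,"ty":-10,"tz":-2.3,"ax":0,"ay":0,"az":0},{"jaw":-1,"tx":2.1,"ty":-10,"tz":-2.3,"ax":0,"ay":0,"az":0},{"jaw":-1,"tx":2.1,"ty":-10,"tz":-2.3,"ax":0,"ay":0,"az":0}]'
python3 - <<'E'
from rig import manip
from h import *
s=manip.get_state();w=manip.get_image('wrist');P=w['pose']
for v in (280,286,290,294):
    d=float(w['depth'][v,321]);print(v,d,P[:3,:3]@np.array([(321-w['cx'])/w['fx']*d,(v-w['cy'])/w['fy']*d,d])+P[:3,3])
E
```

```text
clock: 6.78
position: [0.5627, -0.2914, 0.1094]
ee_rot: [0.0, 0.995, 0.102, 0.001]
contact_force: [0.8, -1.0, 0.4]
width: -0.0002
gripper_force: 0.0
280 0.16457214951515198 [ 0.57118679 -0.2892527   0.12199753]
286 0.16459260880947113 [ 0.56883534 -0.28973841  0.12270323]
290 0.1488475799560547 [ 0.57374575 -0.28874969  0.13763758]
294 0.1458153873682022 [ 0.57360817 -0.28878305  0.14084859]
```

```bash
python3 -m pendant '[{"jaw":-1,"tx":-0.4,"ty":2,"tz":0,"ax":0,"ay":0,"az":0},{"jaw":-1,"tx":-0.6,"ty":3,"tz":0,"ax":0,"ay":0,"az":0},{"jaw":-1,"tx":-0.9,"ty":4.2,"tz":0,"ax":0,"ay":0,"az":0},{"jaw":-1,"tx":-1.1,"ty":5.4,"tz":0,"ax":0,"ay":0,"az":0},{"jaw":-1,"tx":-1.4,"ty":6.6,"tz":0,"ax":0,"ay":0,"az":0},{"jaw":-1,"tx":-1.6,"ty":7.8,"tz":0,"ax":0,"ay":0,"az":0},{"jaw":-1,"tx":-1.9,"ty":9,"tz":0,"ax":0,"ay":0,"az":0}]'
python3 -m pendant '[{"jaw":-1,"tx":-0.2,"ty":0.7,"tz":0,"ax":0,"ay":0,"az":0},{"jaw":-1,"tx":-0.3,"ty":1.3,"tz":0,"ax":0,"ay":0,"az":0},{"jaw":-1,"tx":-0.3,"ty":1.5,"tz":0,"ax":0,"ay":0,"az":0}]'
python3 - <<'E'
from rig import manip
from h import *
for n in('wrist',):
    i=manip.get_image(n);p=pts(i,red(i));tt=p[(p[:,2]>.144)&(p[:,2]<.15)];print(n,len(tt),tt.mean(0));cv2.imwrite('pics/w3.png',i['pixels'])
E
```

```text
clock: 7.7
position: [0.5432, -0.2007, 0.1086]
ee_rot: [0.0, 0.995, 0.101, 0.0]
contact_force: [0.1, -0.1, 0.9]
width: -0.0002
gripper_force: 1.0
clock: 8.07
position: [0.5399, -0.1863, 0.1084]
ee_rot: [0.0, 0.995, 0.101, -0.0]
contact_force: [0.8, -5.5, -0.5]
width: -0.0001
gripper_force: 3.5
wrist 1364 [ 0.54569676 -0.16730775  0.1466983 ]
```

```bash
python3 -m pendant '[{"jaw":-1,"tx":-0.1,"ty":0.3,"tz":0,"ax":0,"ay":0,"az":0},{"jaw":-1,"tx":-0.1,"ty":0.6,"tz":0,"ax":0,"ay":0,"az":0},{"jaw":-1,"tx":-0.1,"ty":0.6,"tz":0,"ax":0,"ay":0,"az":0}]'
python3 -m pendant '[{"jaw":-1,"tx":0.3,"ty":-1.5,"tz":0,"ax":0,"ay":0,"az":0},{"jaw":-1,"tx":0.3,"ty":-1.5,"tz":6,"ax":0,"ay":0,"az":0},{"jaw":-1,"tx":0.8,"ty":-4,"tz":12,"ax":0,"ay":0,"az":0},{"jaw":-1,"tx":0.8,"ty":-4,"tz":17,"ax":0,"ay":0,"az":0},{"jaw":1,"tx":0.8,"ty":-4,"tz":17,"ax":0,"ay":0,"az":0},{"jaw":1,"tx":0.8,"ty":-4,"tz":17,"ax":0,"ay":0,"az":0}]'
python3 - <<'E'
from rig import manip
from h import *
i=manip.get_image('wrist');cv2.imwrite('pics/w4.png',i['pixels']);np.savez('w4.npz',**i)
p=pts(i,red(i));tt=p[(p[:,2]>.143)&(p[:,2]<.15)];print(len(tt),cv2.minAreaRect((tt[:,:2]*1000).astype(np.float32)))
E
```

```text
clock: 8.5
position: [0.54, -0.1864, 0.1086]
ee_rot: [0.006, 0.995, 0.103, 0.0]
contact_force: [-0.0, -15.7, -5.3]
width: 0.0001
gripper_force: 7.8
clock: 9.25
position: [0.5466, -0.2195, 0.2778]
ee_rot: [-0.001, 0.995, 0.102, -0.001]
contact_force: [-0.3, 0.7, 0.1]
width: 0.0356
gripper_force: 0.0
402 ((538.8601684570312, -169.44430541992188), (39.00307846069336, 7.304105281829834), 13.429949760437012)
```

View pics/w4.png

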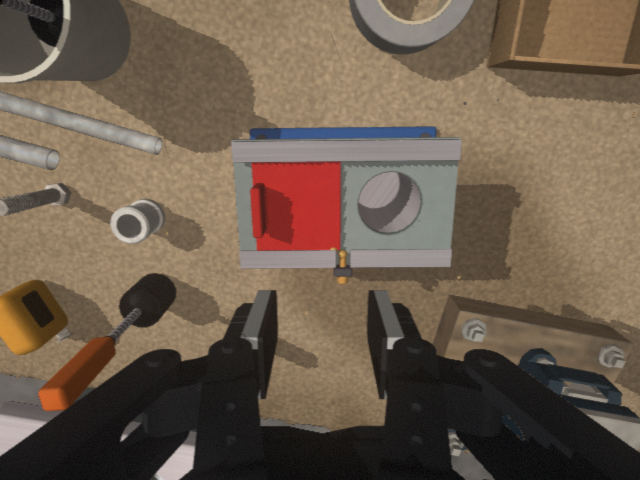

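The wrist view shows the shutter fully open (tab at (258,210)) and the bore mouth clear at (390,202). The push reached the end stop with 15.7 N. Next I'll measure the mouth in both cameras.

Run:
```python
from rig import manip
from h import *
def hole(i,b):
    d=i['depth'];P=i['pose'];v,u=np.mgrid[0:480,0:640]
    z=P[2,0]*(u-i['cx'])/i['fx']*d+P[2,1]*(v-i['cy'])/i['fy']*d+P[2,2]*d+P[2,3]
    m=box((z<.112),*b).astype(np.uint8)
    c=max(cv2.findContours(m,cv2.RETR_EXTERNAL,cv2.CHAIN_APPROX_NONE)[0],key=cv2.contourArea)
    f=np.array([ray(i,*q[0],.116)[:2]*1000 for q in c],np.float32)
    print(cv2.contourArea(c),cv2.minEnclosingCircle(f),cv2.fitEllipse(f))
hole(dict(np.load('w4.npz')),(350,166,435,245))
t=manip.get_image('top');np.savez('top2.npz',**t);cv2.imwrite('pics/t2.png',t['pixels'])
T0=dict(np.load('top0.npz'))
def proj(i,X):
    P=np.linalg.inv(i['pose']);c=P[:3,:3]@X+P[:3,3];return c[0]/c[2]*i['fx']+i['cx'],c[1]/c[2]*i['fy']+i['cy']
u,v=map(int,proj(t,np.array([.561,-.275,.116])));print(u,v)
```

```text
2929.5 ((562.1590576171875, -274.1018981933594), 26.6005859375) ((562.1389770507812, -274.1163330078125), (51.58967590332031, 52.209747314453125), 51.65363693237305)
438 224
```

```bash
python3 -m pendant '[{"jaw":1,"tx":2,"ty":5,"tz":2,"ax":0,"ay":0,"az":-6},{"jaw":1,"tx":4,"ty":10,"tz":2,"ax":0,"ay":0,"az":-12},{"jaw":1,"tx":6,"ty":15,"tz":2,"ax":0,"ay":0,"az":-12},{"jaw":1,"tx":8,"ty":20,"tz":2,"ax":0,"ay":0,"az":-12},{"jaw":1,"tx":9.5,"ty":24,"tz":2,"ax":0,"ay":0,"az":-12},{"jaw":1,"tx":10.4,"ty":26,"tz":2,"ax":0,"ay":0,"az":-12},{"jaw":1,"tx":10.4,"ty":26,"tz":2,"ax":0,"ay":0,"az":-12}]'
python3 - <<'E'
from rig import manip
from h import *
i=manip.get_image('wrist');cv2.imwrite('pics/w5.png',i['pixels'])
p=pts(i,orange(i));p=p[np.linalg.norm(p[:,:2]-[.65,.04],axis=1)<.06]
print(len(p),p[:,2].min(),p[:,2].max())
for lo in (.12,.14,.16,.18,.1995):
    q=p[(p[:,2]>lo)&(p[:,2]<lo+.02)]
    if len(q)>3:print(lo,len(q),q.mean(0),cv2.minAreaRect((q[:,:2]*1000).astype(np.float32)))
P=pts(i,np.ones((480,640),bool));q=P[(abs(P[:,2]-.118)<.004)&(np.linalg.norm(P[:,:2]-[.65,.045],axis=1)<.08)]
print('rim',len(q),cv2.minEnclosingCircle((q[:,:2]*1000).astype(np.float32)))
E
```

```text
clock: 10.22
position: [0.6509, 0.0402, 0.2971]
ee_rot: [0.0, 1.0, -0.002, -0.001]
contact_force: [0.3, -0.1, -0.5]
width: 0.0853
gripper_force: 0.0
704 0.13957967104378194 0.20653662820883784
0.14 7 [0.66064899 0.05027563 0.15038536] ((660.6189575195312, 50.42082977294922), (0.4422841966152191, 1.99235999584198), 39.46500015258789)
0.16 7 [0.66104229 0.05002372 0.17264888] ((660.9691772460938, 50.05975341796875), (0.38833704590797424, 1.0572872161865234), 28.852115631103516)
0.18 11 [0.66063117 0.05017313 0.19179523] ((659.2498779296875, 50.94399642944336), (0.706778883934021, 4.952375888824463), 62.62953567504883)
0.1995 680 [0.65325748 0.04238515 0.20415607] ((652.6941528320312, 42.509544372558594), (18.234169006347656, 18.406496047973633), 0.7507957816123962)
rim 2585 ((651.6834716796875, 48.43264389038086), 58.59309005737305)
```

View pics/w5.png

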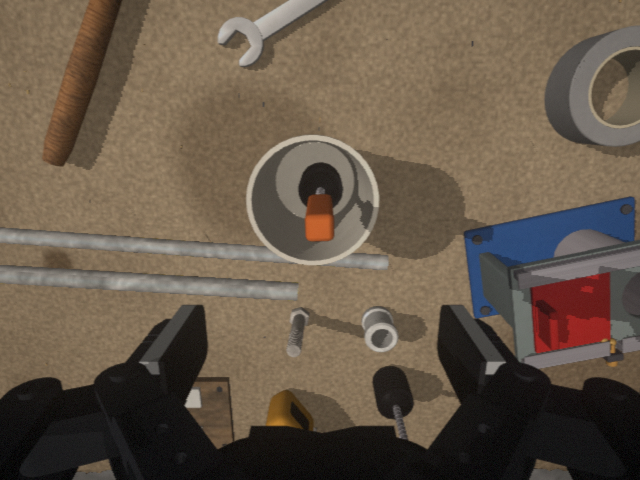

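The wrist view shows the brush handle (320,215) upright and square in the tub (rim centre ~(313,200)), with the open fingers straddling it. The measured handle axis is (0.652, 0.042) with its top at 0.204, as it should be. Descending to grip.

```bash
python3 -m pendant '[{"jaw":1,"tx":0.1,"ty":0.2,"tz":-5,"ax":0,"ay":0,"az":0},{"jaw":1,"tx":0.1,"ty":0.2,"tz":-10,"ax":0,"ay":0,"az":0},{"jaw":1,"tx":0.1,"ty":0.2,"tz":-15,"ax":0,"ay":0,"az":0},{"jaw":1,"tx":0.1,"ty":0.2,"tz":-16.7,"ax":0,"ay":0,"az":0},{"jaw":1,"tx":0.1,"ty":0.2,"tz":-16.7,"ax":0,"ay":0,"az":0},{"jaw":-1,"tx":0.1,"ty":0.2,"tz":-16.7,"ax":0,"ay":0,"az":0},{"jaw":-1,"tx":0.1,"ty":0.2,"tz":-16.7,"ax":0,"ay":0,"az":0},{"jaw":-1,"tx":0.1,"ty":0.2,"tz":-16.7,"ax":0,"ay":0,"az":0},{"jaw":-1,"tx":0.1,"ty":0.2,"tz":-16.7,"ax":0,"ay":0,"az":0},{"jaw":-1,"tx":0.1,"ty":0.2,"tz":-16.7,"ax":0,"ay":0,"az":0}]' 60
```

```text
clock: 11.52
position: [0.6527, 0.0417, 0.1325]
ee_rot: [-0.0, 1.0, -0.003, 0.001]
contact_force: [-0.6, -0.2, 4.4]
width: 0.0196
gripper_force: 59.2
```

```bash
python3 -m pendant '[{"jaw":-1,"tx":0,"ty":0,"tz":3,"ax":0,"ay":0,"az":0},{"jaw":-1,"tx":0,"ty":0,"tz":7,"ax":0,"ay":0,"az":0},{"jaw":-1,"tx":0,"ty":0,"tz":11,"ax":0,"ay":0,"az":0},{"jaw":-1,"tx":0,"ty":0,"tz":15,"ax":0,"ay":0,"az":0},{"jaw":-1,"tx":0,"ty":0,"tz":18,"ax":0,"ay":0,"az":0},{"jaw":-1,"tx":0,"ty":0,"tz":18,"ax":0,"ay":0,"az":0},{"jaw":-1,"tx":0,"ty":0,"tz":18,"ax":0,"ay":0,"az":0}]'
python3 - <<'E'
from rig import manip
from h import *
s=manip.get_state();x=s['position'];print(x)
for n in('scene','top'):
    i=manip.get_image(n);cv2.imwrite(f'pics/{n}6.png',i['pixels'])
    p=pts(i,i['pixels'].max(2)<70);p=p[(np.linalg.norm(p[:,:2]-x[:2],axis=1)<.05)&(p[:,2]>.15)&(p[:,2]<.3)]
    print(n,len(p))
    if len(p):
        for lo in np.arange(.16,.3,.01):
            q=p[(p[:,2]>lo)&(p[:,2]<lo+.01)]
            if len(q)>3:print(round(lo,3),len(q),q.min(0)[:2],q.max(0)[:2])
E
```

```text
clock: 12.4
position: [0.6513, 0.0416, 0.3095]
ee_rot: [0.0, 1.0, -0.003, -0.002]
contact_force: [-0.0, 0.1, -1.0]
width: 0.0193
gripper_force: 58.8
[0.65128372 0.04155637 0.30945589]
scene 954
0.18 20 [0.62901558 0.02457831] [0.65116483 0.06396735]
0.19 138 [0.62520112 0.02814742] [0.66008735 0.06548231]
0.2 152 [0.62474142 0.02511744] [0.65939934 0.06512531]
0.21 156 [0.6241358  0.02659563] [0.65916022 0.06520661]
0.22 154 [0.62470639 0.02575062] [0.65821392 0.06541761]
0.23 272 [0.62511123 0.01787828] [0.67105407 0.06468764]
0.24 62 [0.6363612  0.02965923] [0.66063736 0.05502636]
top 290
0.19 18 [0.62648341 0.01589739] [0.65573294 0.03808926]
0.2 22 [0.62652338 0.01505654] [0.64986512 0.03647583]
0.21 29 [0.62731868 0.01622722] [0.6573253  0.03798799]
0.22 28 [0.62749869 0.01531054] [0.65140093 0.03659635]
0.23 178 [0.62758352 0.01646967] [0.67035752 0.03702236]
0.24 14 [0.64206204 0.02539633] [0.6574905  0.03665008]
```

```bash
python3 -m pendant '[{"jaw":-1,"tx":-1,"ty":-3.6,"tz":0,"ax":0,"ay":0,"az":0},{"jaw":-1,"tx":-2.3,"ty":-8.2,"tz":0,"ax":0,"ay":0,"az":0},{"jaw":-1,"tx":-3.6,"ty":-12.8,"tz":0,"ax":0,"ay":0,"az":0},{"jaw":-1,"tx":-4.9,"ty":-17.5,"tz":0,"ax":0,"ay":0,"az":0},{"jaw":-1,"tx":-6.2,"ty":-22.2,"tz":0,"ax":0,"ay":0,"az":0},{"jaw":-1,"tx":-7.5,"ty":-26.8,"tz":0,"ax":0,"ay":0,"az":0},{"jaw":-1,"tx":-8.4,"ty":-30,"tz":0,"ax":0,"ay":0,"az":0},{"jaw":-1,"tx":-8.8,"ty":-31.6,"tz":0,"ax":0,"ay":0,"az":0},{"jaw":-1,"tx":-8.8,"ty":-31.6,"tz":0,"ax":0,"ay":0,"az":0},{"jaw":-1,"tx":-8.8,"ty":-31.6,"tz":0,"ax":0,"ay":0,"az":0}]'
python3 -m pendant '[{"jaw":-1,"tx":0,"ty":0,"tz":-2,"ax":0,"ay":0,"az":0},{"jaw":-1,"tx":0,"ty":0,"tz":-4.5,"ax":0,"ay":0,"az":0},{"jaw":-1,"tx":0,"ty":0,"tz":-5.3,"ax":0,"ay":0,"az":0},{"jaw":-1,"tx":0,"ty":0,"tz":-5.3,"ax":0,"ay":0,"az":0}]'
python3 - <<'E'
from rig import manip
from h import *
o=[]
for n,b in(('scene',(300,60,460,220)),('wrist',(80,0,560,480))):
    i=manip.get_image(n);o.append(cv2.resize(i['pixels'][b[1]:b[3],b[0]:b[2]],(400,400),interpolation=cv2.INTER_CUBIC));np.savez(n+'7.npz',**i)
    p=pts(i,i['pixels'].max(2)<70);p=p[(np.linalg.norm(p[:,:2]-[.562,-.274],axis=1)<.045)]
    for lo in np.arange(.12,.19,.01):
        q=p[(p[:,2]>lo)&(p[:,2]<lo+.01)]
        if len(q)>3:print(n,round(lo,3),len(q),q.min(0)[:2],q.max(0)[:2])
cv2.imwrite('pics/c7.png',cv2.hconcat(o))
E
```

```text
clock: 13.75
position: [0.5645, -0.2731, 0.3112]
ee_rot: [-0.001, 1.0, -0.002, -0.0]
contact_force: [0.3, -0.1, -1.6]
width: 0.0194
gripper_force: 59.0
clock: 14.25
position: [0.5643, -0.2735, 0.2584]
ee_rot: [-0.0, 1.0, -0.002, -0.0]
contact_force: [0.2, -0.3, -0.5]
width: 0.0195
gripper_force: 59.0
scene 0.13 45 [ 0.53860782 -0.28356689] [ 0.57782406 -0.24950109]
scene 0.14 88 [ 0.53830343 -0.28336812] [ 0.58236506 -0.2497901 ]
scene 0.15 93 [ 0.53825969 -0.27969629] [ 0.57669519 -0.24861801]
scene 0.16 103 [ 0.53852917 -0.28541855] [ 0.58015434 -0.2478739 ]
scene 0.17 113 [ 0.53868279 -0.28414686] [ 0.58203338 -0.24862891]
scene 0.18 192 [ 0.53916322 -0.29631916] [ 0.58408852 -0.24968937]
scene 0.19 6 [ 0.54957949 -0.27374455] [ 0.57006757 -0.26058877]
wrist 0.13 22 [ 0.56799024 -0.29398115] [ 0.5869485  -0.25100953]
wrist 0.14 113 [ 0.57546143 -0.29432445] [ 0.58736225 -0.25389121]
wrist 0.15 130 [ 0.57578971 -0.2935261 ] [ 0.58764603 -0.25389705]
wrist 0.16 175 [ 0.57356546 -0.29553328] [ 0.5876205  -0.25342699]
wrist 0.17 206 [ 0.57279915 -0.29580552] [ 0.58775527 -0.25271081]
wrist 0.18 3162 [ 0.54476373 -0.29694104] [ 0.58759759 -0.25133284]
wrist 0.19 125 [ 0.55508357 -0.28646977] [ 0.57632715 -0.26223694]
```

View pics/c7.png

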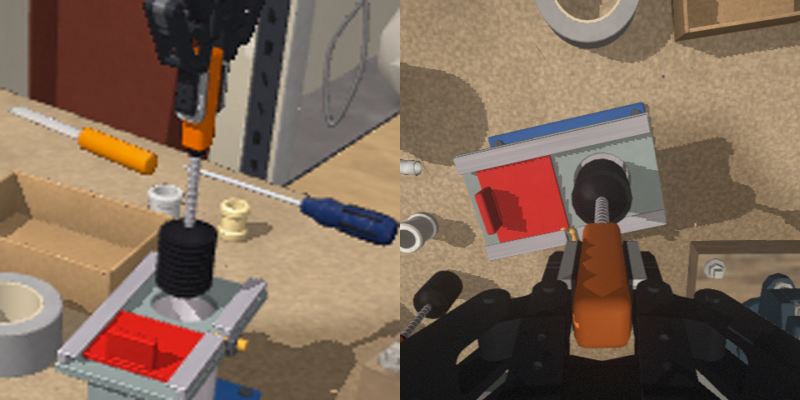

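The pictures show the brush hanging straight above the open bore, with the head just over the mouth. In the wrist camera the head is at (0.564,-0.274) and the bore at (0.562,-0.274), so I'll shift -2 mm in x and go down.

```bash
python3 -m pendant '[{"jaw":-1,"tx":-0.2,"ty":0,"tz":0,"ax":0,"ay":0,"az":0},{"jaw":-1,"tx":-0.2,"ty":0,"tz":-1.5,"ax":0,"ay":0,"az":0},{"jaw":-1,"tx":-0.2,"ty":0,"tz":-3,"ax":0,"ay":0,"az":0},{"jaw":-1,"tx":-0.2,"ty":0,"tz":-4.5,"ax":0,"ay":0,"az":0},{"jaw":-1,"tx":-0.2,"ty":0,"tz":-5.5,"ax":0,"ay":0,"az":0}]'
python3 -m pendant '[{"jaw":-1,"tx":0,"ty":0,"tz":-1.5,"ax":0,"ay":0,"az":0},{"jaw":-1,"tx":0,"ty":0,"tz":-3,"ax":0,"ay":0,"az":0},{"jaw":-1,"tx":0,"ty":0,"tz":-4.5,"ax":0,"ay":0,"az":0},{"jaw":-1,"tx":0,"ty":0,"tz":-5.4,"ax":0,"ay":0,"az":0},{"jaw":-1,"tx":0,"ty":0,"tz":-5.4,"ax":0,"ay":0,"az":0},{"jaw":-1,"tx":0,"ty":0,"tz":-5.4,"ax":0,"ay":0,"az":0}]'
```

```text
clock: 14.98
position: [0.5615, -0.2742, 0.2017]
ee_rot: [-0.001, 1.0, -0.003, -0.001]
contact_force: [1.1, -0.2, -0.8]
width: 0.0197
gripper_force: 59.0
clock: 15.72
position: [0.5625, -0.2747, 0.15]
ee_rot: [0.0, 1.0, -0.003, 0.0]
contact_force: [0.2, -0.4, -0.8]
width: 0.0193
gripper_force: 59.0
```

```bash
python3 -m pendant '[{"jaw":-1,"tx":0,"ty":0,"tz":-0.5,"ax":0,"ay":0,"az":0},{"jaw":-1,"tx":0,"ty":0,"tz":-0.5,"ax":0,"ay":0,"az":0}]'
python3 -m pendant '[{"jaw":-1,"tx":0,"ty":0,"tz":2,"ax":0,"ay":0,"az":0},{"jaw":-1,"tx":0,"ty":0,"tz":4,"ax":0,"ay":0,"az":0},{"jaw":-1,"tx":0,"ty":0,"tz":6.5,"ax":0,"ay":0,"az":0},{"jaw":-1,"tx":0,"ty":0,"tz":6.5,"ax":0,"ay":0,"az":0},{"jaw":-1,"tx":0,"ty":0,"tz":6.5,"ax":0,"ay":0,"az":0}]'
python3 -m pendant '[{"jaw":-1,"tx":0,"ty":0,"tz":-2,"ax":0,"ay":0,"az":0},{"jaw":-1,"tx":0,"ty":0,"tz":-4,"ax":0,"ay":0,"az":0},{"jaw":-1,"tx":0,"ty":0,"tz":-6,"ax":0,"ay":0,"az":0},{"jaw":-1,"tx":0,"ty":0,"tz":-6.5,"ax":0,"ay":0,"az":0},{"jaw":-1,"tx":0,"ty":0,"tz":-6.5,"ax":0,"ay":0,"az":0},{"jaw":-1,"tx":0,"ty":0,"tz":-6.5,"ax":0,"ay":0,"az":0}]'
python3 - <<'E'
from rig import manip
from h import *
i=manip.get_image('wrist');cv2.imwrite('pics/w8.png',i['pixels']);print(manip.get_state()['position'])
p=pts(i,orange(i));print(p[:,2].min(),np.percentile(p[:,2],[1,99]),p[:,2].max())
p=pts(i,red(i));tt=p[(p[:,2]>.143)&(p[:,2]<.15)];print(len(tt),tt.mean(0))
E
```

```text
clock: 15.98
position: [0.5619, -0.2744, 0.1444]
ee_rot: [-0.0, 1.0, -0.003, -0.0]
contact_force: [-0.1, 0.2, -1.2]
width: 0.0193
gripper_force: 59.0
clock: 16.6
position: [0.5616, -0.2742, 0.2087]
ee_rot: [-0.0, 1.0, -0.003, -0.001]
contact_force: [0.5, -0.4, -1.6]
width: 0.0193
gripper_force: 59.1
clock: 17.35
position: [0.5625, -0.2747, 0.1449]
ee_rot: [0.0, 1.0, -0.003, 0.0]
contact_force: [-0.5, -0.2, -1.1]
width: 0.0189
gripper_force: 59.0
[ 0.56247118 -0.27476482  0.14498516]
0.1452707876079996 [0.14911183 0.21797654] 0.2189503477993118
1158 [ 0.54015886 -0.16949683  0.14671088]
```

```bash
python3 -m pendant '[{"jaw":-1,"tx":0,"ty":0,"tz":3,"ax":0,"ay":0,"az":0},{"jaw":-1,"tx":0,"ty":0,"tz":6.5,"ax":0,"ay":0,"az":0},{"jaw":-1,"tx":0,"ty":0,"tz":10,"ax":0,"ay":0,"az":0},{"jaw":-1,"tx":0,"ty":0,"tz":14,"ax":0,"ay":0,"az":0},{"jaw":-1,"tx":0,"ty":0,"tz":17,"ax":0,"ay":0,"az":0},{"jaw":-1,"tx":0,"ty":0,"tz":17,"ax":0,"ay":0,"az":0}]'
python3 -m pendant '[{"jaw":-1,"tx":1,"ty":3.6,"tz":0,"ax":0,"ay":0,"az":0},{"jaw":-1,"tx":2.3,"ty":8.2,"tz":0,"ax":0,"ay":0,"az":0},{"jaw":-1,"tx":3.6,"ty":12.8,"tz":0,"ax":0,"ay":0,"az":0},{"jaw":-1,"tx":4.9,"ty":17.5,"tz":0,"ax":0,"ay":0,"az":0},{"jaw":-1,"tx":6.2,"ty":22.2,"tz":0,"ax":0,"ay":0,"az":0},{"jaw":-1,"tx":7.5,"ty":26.8,"tz":0,"ax":0,"ay":0,"az":0},{"jaw":-1,"tx":8.4,"ty":30,"tz":0,"ax":0,"ay":0,"az":0},{"jaw":-1,"tx":9,"ty":32,"tz":0,"ax":0,"ay":0,"az":0},{"jaw":-1,"tx":9,"ty":32,"tz":0,"ax":0,"ay":0,"az":0},{"jaw":-1,"tx":9,"ty":32,"tz":0,"ax":0,"ay":0,"az":0}]'
python3 - <<'E'
from rig import manip
from h import *
i=manip.get_image('wrist');cv2.imwrite('pics/w9.png',i['pixels'])
p=pts(i,red(i));tt=p[(p[:,2]>.143)&(p[:,2]<.15)];print('tab',len(tt),tt.mean(0))
P=pts(i,np.ones((480,640),bool));q=P[(abs(P[:,2]-.118)<.004)&(np.linalg.norm(P[:,:2]-[.65,.045],axis=1)<.08)]
print('rim',len(q),cv2.minEnclosingCircle((q[:,:2]*1000).astype(np.float32)))
p=pts(i,i['pixels'].max(2)<70);p=p[(np.linalg.norm(p[:,:2]-[.652,.045],axis=1)<.045)&(p[:,2]>.17)&(p[:,2]<.245)]
print('head',p.min(0),p.max(0))
E
```

```text
clock: 18.15
position: [0.5633, -0.2752, 0.3177]
ee_rot: [0.002, 1.0, -0.003, 0.003]
contact_force: [0.7, 0.3, -1.4]
width: 0.019
gripper_force: 59.0
clock: 19.4
position: [0.6518, 0.0443, 0.3141]
ee_rot: [0.001, 1.0, -0.004, -0.0]
contact_force: [-0.2, -0.3, -0.1]
width: 0.0197
gripper_force: 59.2
tab 357 [ 0.5393865  -0.16798116  0.1464545 ]
rim 1817 ((651.6167602539062, 48.10626983642578), 58.6219596862793)
head [0.63170732 0.02178902 0.1930554 ] [0.67457419 0.06709668 0.24499357]
```

View pics/w9.png

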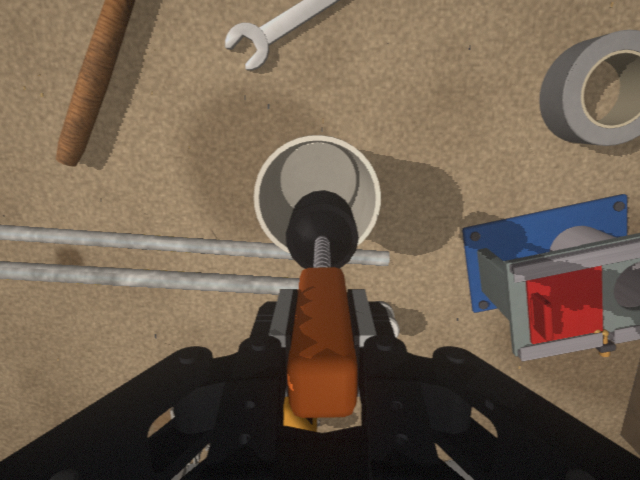

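The wrist view shows the brush head (322,230) hanging over the unmoved tub (rim centre (317,197)), and the shutter still open at (560,300). The head is within 4 mm of the tub's axis, so I'll lower it with a 3 mm shift in y.

```bash
python3 -m pendant '[{"jaw":-1,"tx":0,"ty":0.3,"tz":-3,"ax":0,"ay":0,"az":0},{"jaw":-1,"tx":0,"ty":0.3,"tz":-7,"ax":0,"ay":0,"az":0},{"jaw":-1,"tx":0,"ty":0.3,"tz":-11,"ax":0,"ay":0,"az":0},{"jaw":-1,"tx":0,"ty":0.3,"tz":-14.5,"ax":0,"ay":0,"az":0},{"jaw":-1,"tx":0,"ty":0.3,"tz":-16.5,"ax":0,"ay":0,"az":0},{"jaw":-1,"tx":0,"ty":0.3,"tz":-17.6,"ax":0,"ay":0,"az":0},{"jaw":-1,"tx":0,"ty":0.3,"tz":-18,"ax":0,"ay":0,"az":0},{"jaw":-1,"tx":0,"ty":0.3,"tz":-18,"ax":0,"ay":0,"az":0},{"jaw":-1,"tx":0,"ty":0.3,"tz":-18,"ax":0,"ay":0,"az":0}]'
python3 -m pendant '[{"jaw":0,"tx":0,"ty":0,"tz":0,"ax":0,"ay":0,"az":0},{"jaw":0.5,"tx":0,"ty":0,"tz":0,"ax":0,"ay":0,"az":0},{"jaw":0.5,"tx":0,"ty":0,"tz":0,"ax":0,"ay":0,"az":0},{"jaw":0.5,"tx":0,"ty":0,"tz":0,"ax":0,"ay":0,"az":0},{"jaw":0.5,"tx":0,"ty":0,"tz":3,"ax":0,"ay":0,"az":0},{"jaw":0.5,"tx":0,"ty":0,"tz":8,"ax":0,"ay":0,"az":0},{"jaw":0.5,"tx":0,"ty":0,"tz":14,"ax":0,"ay":0,"az":0},{"jaw":0.5,"tx":0,"ty":0,"tz":17,"ax":0,"ay":0,"az":0},{"jaw":0.5,"tx":0,"ty":0,"tz":17,"ax":0,"ay":0,"az":0},{"jaw":0.5,"tx":0,"ty":0,"tz":17,"ax":0,"ay":0,"az":0}]'
python3 - <<'E'
from rig import manip
from h import *
i=manip.get_image('wrist');cv2.imwrite('pics/w10.png',i['pixels'])
p=pts(i,red(i));tt=p[(p[:,2]>.143)&(p[:,2]<.15)];print('tab',len(tt),tt.mean(0))
p=pts(i,orange(i));p=p[np.linalg.norm(p[:,:2]-[.652,.047],axis=1)<.06];q=p[p[:,2]>p[:,2].max()-.006];print('handle top',len(q),q.mean(0))
P=pts(i,np.ones((480,640),bool));q=P[(abs(P[:,2]-.118)<.004)&(np.linalg.norm(P[:,:2]-[.65,.045],axis=1)<.08)]
print('rim',len(q),cv2.minEnclosingCircle((q[:,:2]*1000).astype(np.float32)))
E
```

```text
clock: 20.58
position: [0.6528, 0.0484, 0.1356]
ee_rot: [0.0, 1.0, -0.003, 0.001]
contact_force: [-0.5, 0.8, -0.5]
width: 0.0194
gripper_force: 59.2
clock: 21.82
position: [0.6515, 0.0486, 0.3031]
ee_rot: [0.0, 1.0, -0.003, -0.001]
contact_force: [-0.2, -0.4, -0.1]
width: 0.0641
gripper_force: 0.0
tab 345 [ 0.53819108 -0.16826615  0.14656182]
handle top 650 [0.65366251 0.04885699 0.20418517]
rim 2480 ((651.5717163085938, 48.388816833496094), 58.57541275024414)
```

View pics/w10.png

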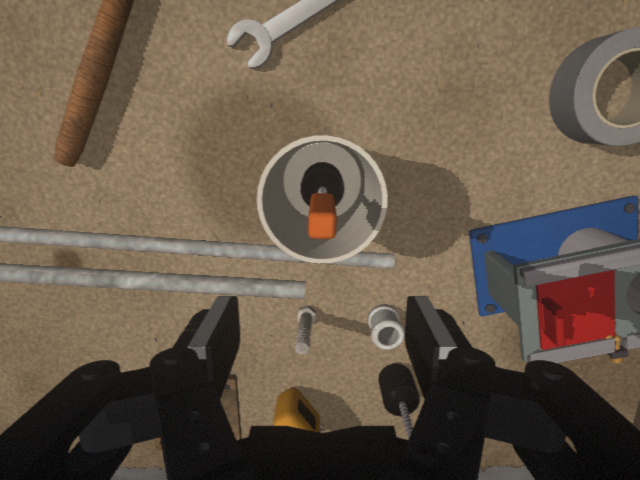

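The wrist view shows the brush standing upright in the tub (322,210), the gripper clear, the shutter open (575,300), and the bolt (305,330) and coupling (386,327) still standing. Handing in.

```bash
python3 -c "
from rig import manip
print(manip.sign_off())"
```

```text
the job is handed in; nothing more can be done
None
```

The job is handed in at about 22 s of the 72 s allowed: my last images and readings show the shutter fully open in its catch, the bore scrubbed bottom–mouth–bottom, the brush released head down in its tub, and the tub, bolt and coupling still standing; sign-off gave no verdict.

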